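Park the ultrasonic-bath trolley and set its kick-down stop

ROBOT

A 6-joint arm with a two-finger parallel gripper is mounted at the origin on the work surface. World frame = base frame: x ahead of the robot, y to its left, z up, the work surface at z = 0. Lengths are in m, angles in rad, forces in N, time in s.
With the tool pointing down it reaches from about 0.275 to 1 m from the base axis. Payload 8.4 kg.
Tool frame: the origin (TCP) lies at the very end of the fingers, on their centre line; the grasp point (between the pads) lies 19 mm behind it; z points along the fingers, y is the line along which they close (so a half turn about z gives the same grasp; the last joint's range is limited). The gripper opens to 85 mm and grips with 20 to 120 N. Pads are 22 mm wide; open, the fingers measure 114 mm over their backs; the gripper's body (76 mm by 85 mm) begins 54 mm behind the grasp point. The pads swing forward as they close: fully open they stand 13 mm farther back than shut.
Start: joints at [1.255, 0.353, 1.633, -0, 1.155, -0.002], TCP at [0.193, 0.594, 0.231] pointing down, gripper open.
Joint ranges: [-2.63, 2.63], [-0.92, 2.1], [0.06, 2.66], [-1.3, 4.44], [0, 2.69], [-3.02, 3.02]. Speed limits (rad/s): [2.22, 2.22, 2.79, 3.14, 3.14, 3.14].

INTERFACE

Orientations are given as a rotation vector (axis times angle).
In Python, from workcell import manip gives the robot as it stands.
- The arm moves only by the tool play_rows, never from a script. Its arguments are lists of equal length, an entry for each row: "linear": the shift along the tool's x, y, z in cm, a list of three; "roll": the turn about the tool's z in degrees; "fingers": the opening in per cent of the stroke, from 0 (shut) to 100 (fully open). A call has 1 to 12 rows; each row is the pose to reach, as a shift and turn from the pose commanded when the call began, along the tool's axes at that moment; what a row does not reach only later rows make up. A row lasts 1/10 s, in which the tool goes at most 50 mm and 8.59 degrees, less where a joint would pass 70% of its speed; a pose out of reach is approached as far as the arm can. A call with a gripper value outside its range is refused whole. The fingers move at their own pace and stop on an object; "grip_force" is the grip in N (left out, the last holds). Time passes only in rows, so rows that repeat a pose let the fingers close. It gives the time, the measured TCP pose, the force, the opening and the grip force at its end, in the units of the state.
- manip.state(): the state, without advancing time (a new reading comes with each control period).
- manip.snapshot(name): name is "scene" or "side" or "wrist"; returns a dict with "color" (480x640x3 uint8, red, green, blue), "depth" (480x640 float32, m along the optical axis (not along the pixel's ray), 0 where there is no reading), "camera_matrix" (3x3 intrinsics, pixels), "world_to_cam" (4x4, takes a point from world to camera coordinates); the wrist camera has in their place "hand_eye" (4x4, takes a point from camera to tool coordinates, whose origin is the TCP and whose axes are the flange's). Camera axes: x right, y down, z forward; pixel columns grow to the right and rows downward; lengths in m; the calibration is good to about 2 mm. A picture is of the moment at which its call begins: read the wrist's pose just before it.
- manip.finish_job(): hands the job in; it is judged then, once.
The state is a dict: "time": time; "joint_positions": joint angles; "qvel": joint speeds; "effort": joint torques, N m; "ee_pos": TCP position; "ee_rot": TCP orientation; "ft_force": force on the tool from outside, world axes, zero at the start; "torque": the same for the moment, N m; "finger_gap": finger opening in m; "grip_force": force on a finger pad.
Only numpy, scipy, OpenCV 4.12 (cv2) and the standard library are available. Lean on these libraries where they do the work, as an engineer would, in place of code of your own. Each camera call takes 0.05 s, during which the arm holds its last target. There are 200 camera calls.

TASK

The low trolley with the ultrasonic bath is held by its kick-down stop short of its parking place. Flick the stop pedal right up to free the trolley, roll it gently along its channels until its bumpers rest against the end stop, then push the pedal down until the rubber foot bites firmly on the parking pad: about 15 N on the pedal is right, do not stamp on it with more than 20 N. Do not drag the trolley on its foot, and leave the other things on the bench where they are.

Things in the scene. Friction and masses are not known exactly. Their poses are not given: they have to be found in the camera images.
- track: two aluminium wheel channels, 560 long, 12 high, 170 apart, fixed on the bench, turned up to 0.25 rad, with a steel end stop 62 high at the +y end. Origin on the bench top midway between them; z up, y along them towards the end stop, x across. A black rubber parking pad, 90 x 90, is fixed between them, centred at track y = -100; its top lies 3 to 20 above the bench (packed up by an unmeasured amount).
- trolley (a joint): how far the trolley has rolled along track +y, m: 0.200 = bumpers against the end stop (its limit); starts at 0.03 to 0.11. It cannot leave the channels, weighs 4 to 6 kg and rolls with 3 N of resistance when the foot is up. Deck 200 wide (x), 340 long (y), top 59 above the bench; on it the bath, 150 x 240, its lid handle 208 above the bench, its near face 75 from the push rail.
- push_rail (a point): middle of the top bar of the trolley's steel push rail, a round bar 16 thick, 150 long along track x, its middle 135 above the bench, at the end of the trolley away from the end stop. Push it towards track +y.
- pedal (a joint): angle of the stop's pedal, rad: 0 = fully up (arm 0.55 rad above level), grows as it is pushed down, 0.55 = level, limit 0.78. The hinge is stiff (about 7 N at the tread either way) and the pedal stays where it is left. The foot touches the bare bench at about 0.65, the parking pad at 0.28 to 0.60 depending on the pad; from there the load at the tread rises about 3 N per mm of travel.
- pedal_hinge (a point): the pedal's hinge axis, 45 above the bench, midway between the channels, 30 beyond the push rail; the axis lies along track x. From it the pedal arm, a steel flat 18 wide and 6 thick, points along track -y, away from the end stop.
- pedal_tread (a point): centre of the black rubber tread block on the end of the pedal arm, 122 from the hinge; 36 wide (track x), 26 long along the arm, 14 thick. With the stop set on the bench it is about 33 above the bench, with the pedal up about 110. It can be pinched across its 36 mm from above, or hooked from below, to lift it, and pressed on top.
- stop_foot: sprung rubber foot under the pedal arm, 55 from the hinge, a ball end of radius 14; origin at the ball's centre. With 15 N on the tread it bears about 21 N, with 22 N about 38 N, which is too much. Let go, it settles back a little and keeps up to 16 N.
- cast_a: white stone dental cast, 62 x 56 x 33, loose, beside the right-hand end of the channels (origin at its underside, sizes in mm).
- cast_b: second white stone dental cast, 62 x 56 x 33, loose, beside the trolley on the far side from the robot (origin at its underside, sizes in mm).
- jar: white screw-top jar, 56 across, 75 tall, loose, beside the channels next to the parking pad (origin at its underside, sizes in mm).
- spatula: plaster spatula, 200 long, lying loose on the far side of the channels (origin at its underside, sizes in mm).
- bowl: green mixing bowl, 120 across, 65 tall, loose, at the back of the bench (origin at its underside, sizes in mm).
- case_pan: green open case pan, 130 x 200 x 45, loose, at the back (origin at its underside, sizes in mm).

How it is judged:
On the way, in this order (a step that is already met when the one before it is completed fails the run):
1. the pedal is flicked right up (below 0.12 rad) (value of joint pedal below 0.12 rad), for 0.2 s.
2. the trolley is rolled home, within 7 mm of the end stop, with the pedal still up (value of joint trolley above 0.193 m and value of joint pedal below 0.2 rad), for 0.2 s.
At the end, for the whole second after the job is handed in: The trolley stands still within 8 mm of the end stop, the pedal is down (over 0.26 rad) and still, and the foot bears on the pad with more than 8 N (value of joint trolley above 0.192 m and value of joint pedal above 0.26 rad and contact force between stop_foot and anything else above 8 N and velocity of joint trolley between -0.01 and 0.01 m/s and velocity of joint pedal between -0.05 and 0.05 rad/s); the robot touches nothing.
It fails at once if the stop is overloaded: the foot bears more than 38 N (22 N on the tread) (contact force between stop_foot and anything else above 38 N).
It fails at once if the trolley is dragged towards the end stop while its foot bears more than 4 N (velocity of joint trolley above 0.03 m/s and contact force between stop_foot and anything else above 4 N).
It fails at once if the trolley runs faster than 0.3 m/s (velocity of joint trolley above 0.3 m/s).
It fails at once if one of the other things on the bench is moved by more than 30 mm (distance of any of cast_a, cast_b, jar, spatula, bowl, case_pan from where it was at the start of the episode above 0.03 m).
It also fails if it takes over 56 s, if anything falls off the work surface, if the arm or the gripper's body presses on something with over 40 N, if the wrist force passes 120 N, or if a joint passes its speed limit or range.

## Working session

There is one attempt and no reset: what is moved stays moved. The work goes in short steps, Python scripts to look and compute and a tool call to move; the robot and the scene stay as the last step left them, time stands still between calls to the robot, and variables do not carry over. Pictures are saved under pics/ and viewed, at most 10 in all, crops included, and the job is handed in when it is done.

Besides the shell and the picture viewer there is one more tool, called after "Emit:" in YAML: its name, and indented under it one key for each argument. play_rows: Moves the arm, as the interface text tells. Its arguments: {"type":"object","properties":{"linear":{"type":"array"},"roll":{"type":"array"},"fingers":{"type":"array"},"grip_force":{"type":"number"}},"required":["linear","roll","fingers"]}

```bash
mkdir -p pics; python3 - <<'E'
from workcell import manip
import cv2,numpy as np
s=manip.state();print(s['ee_pos'],s['ee_rot'],s['time'],s['ft_force'])
for n in("scene","side"):
    d=manip.snapshot(n);cv2.imwrite(f'pics/{n}.png',d['color'][:,:,::-1]);np.savez(f'{n}.npz',**{k:v for k,v in d.items() if v is not None})
    print(n,d['camera_matrix'].tolist(),np.round(np.linalg.inv(d['world_to_cam']),3).tolist())
E
```

```text
[0.19280624 0.59404221 0.23059223] [-4.90900721e-01 -3.10280119e+00  2.05378391e-03] 0.0 [-0.07469656 -0.77697387  0.76298112]
scene [[606.3822234923069, 0.0, 320.57201164022626], [0.0, 606.3822234923069, 229.88740680648036], [0.0, 0.0, 1.0]] [[0.997, 0.061, -0.049, 0.671], [0.078, -0.807, 0.586, -0.673], [-0.004, -0.588, -0.809, 0.983], [0.0, 0.0, 0.0, 1.0]]
side [[532.750117553815, 0.0, 326.9151173773034], [0.0, 532.750117553815, 242.02466816345287], [0.0, 0.0, 1.0]] [[-0.382, 0.734, -0.561, 1.163], [0.924, 0.307, -0.228, 0.19], [0.005, -0.606, -0.796, 0.882], [0.0, 0.0, 0.0, 1.0]]
```

View pics/scene.png

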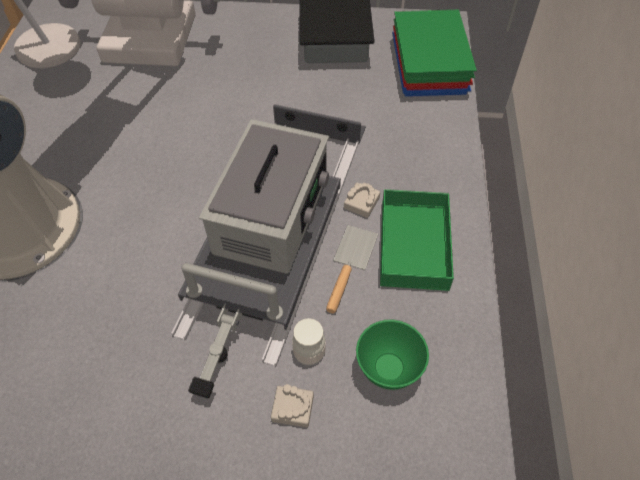

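View pics/side.png

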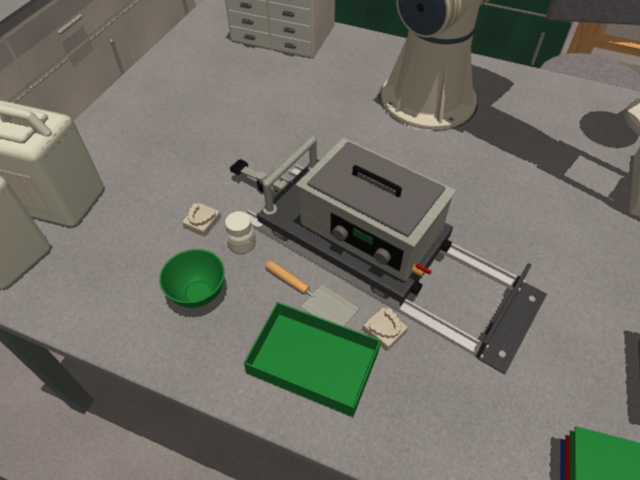

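The scene picture shows the push rail from about (188,270) to (276,289), the tread at (203,386) and the end stop at (317,122). In the side picture the tread is at (239,167).

```bash
cat >h.py <<'E'
import numpy as np,cv2
from scipy.spatial.transform import Rotation as R
def pt(n,u,v,z=None):
    d=np.load(n+'.npz');K=d['camera_matrix'];T=np.linalg.inv(d['world_to_cam'])
    r=np.array([(u-K[0,2])/K[0,0],(v-K[1,2])/K[1,1],1])
    if z is None: s=np.median(d['depth'][v-1:v+2,u-1:u+2])
    else: s=(z-T[2,3])/(T[2,:3]@r)
    return T[:3,:3]@(r*s)+T[:3,3]
E
python3 - <<'E'
from h import *
np.set_printoptions(precision=4,suppress=True)
for n,p in dict(scene=[(190,270),(232,279),(274,288),(203,385),(228,318),(182,331),(272,357),(355,145),(265,170),(309,335)],side=[(268,180),(292,159),(313,143),(238,165),(265,185)]).items():
    for u,v in p: print(n,u,v,pt(n,u,v))
# tread mask: dark region near
for n,(u0,v0,u1,v1) in dict(scene=(185,365,222,405),side=(225,152,252,182)).items():
    d=np.load(n+'.npz');m=(d['color'][v0:v1,u0:u1].max(2)<45).astype(np.uint8)
    k,l,st,c=cv2.connectedComponentsWithStats(m);i=1+st[1:,4].argmax();print(n,st[i],c[i]+[u0,v0],pt(n,*(c[i]+[u0,v0]),z=.035))
print(R.from_rotvec([-4.90900721e-01,-3.10280119e+00,2.05378391e-03]).as_matrix())
E
```

```text
scene 190 270 [ 0.4133 -0.1601  0.1398]
scene 232 279 [ 0.4852 -0.1729  0.1413]
scene 274 288 [ 0.5553 -0.1851  0.1424]
scene 203 385 [ 0.4491 -0.3156  0.0418]
scene 228 318 [ 0.4715 -0.198   0.0525]
scene 182 331 [ 0.3827 -0.2035  0.0007]
scene 272 357 [ 0.5494 -0.2413  0.002 ]
scene 355 145 [0.6706 0.2684 0.0088]
scene 265 170 [0.5201 0.0087 0.205 ]
scene 309 335 [ 0.6142 -0.2296  0.0737]
side 268 180 [ 0.5484 -0.1824  0.1437]
side 292 159 [ 0.4772 -0.1649  0.1421]
side 313 143 [ 0.4136 -0.1472  0.1371]
side 238 165 [ 0.4486 -0.3152  0.0426]
side 265 185 [ 0.5585 -0.1841  0.1391]
scene [  5  14  23  19 242] [201.5455 388.2603] [ 0.4461 -0.3186  0.035 ]
side [  5   8  18  15 139] [238.0072 166.4892] [ 0.4463 -0.3175  0.035 ]
[[-0.9512  0.3087 -0.0004]
 [ 0.3087  0.9512 -0.0013]
 [-0.     -0.0013 -1.    ]]
```

Emit:
play_rows:
  linear:
    - [-4,-6,-4]
    - [-8,-12,-4]
    - [-12,-18,-4]
    - [-16,-24,-4]
    - [-19,-29,-4]
    - [-22,-33,-4]
    - [-25,-38,-4]
    - [-28,-42,-4]
    - [-31,-46,-4]
    - [-34,-50,-4]
    - [-37,-55,-4]
    - [-40,-60,-4]
  roll: [7,14,21,28,35,42,49,56,63,70,77,84.5]
  fingers: [100,100,100,100,100,100,100,100,100,100,100,100]

```text
time: 1.3
ee_pos: [0.3549, 0.0222, 0.2713]
ee_rot: [2.454, 1.961, 0.001]
ft_force: [1.3, 1.2, -0.1]
finger_gap: 0.0853
grip_force: 0.0
```

Emit:
play_rows:
  linear:
    - [-4,2,0]
    - [-8,4,0]
    - [-12,6,0]
    - [-16,8,0]
    - [-20,10,0]
    - [-24,12,0]
    - [-28,14.5,2]
    - [-31,16.4,5]
    - [-31,16.4,9]
    - [-31,16.4,12]
    - [-31,16.4,12]
    - [-31,16.4,12]
  roll: [0,0,0,0,0,0,0,0,0,0,0,0]
  fingers: [100,100,100,100,100,100,100,100,100,100,100,100]

```text
time: 2.5
ee_pos: [0.448, -0.3138, 0.1513]
ee_rot: [-2.449, -1.966, 0.001]
ft_force: [0.5, 0.2, 0.6]
finger_gap: 0.0854
grip_force: 0.0
```

```bash
cat >>h.py <<'E'
def wrist(name):
    from workcell import manip
    s=manip.state();d=manip.snapshot('wrist');cv2.imwrite(f'pics/{name}.png',d['color'][:,:,::-1])
    T=np.eye(4);T[:3,:3]=R.from_rotvec(s['ee_rot']).as_matrix();T[:3,3]=s['ee_pos'];C=T@d['hand_eye']
    np.savez(name+'.npz',color=d['color'],depth=d['depth'],camera_matrix=d['camera_matrix'],world_to_cam=np.linalg.inv(C));return s
E
python3 -c "
from h import *
s=wrist('w1');print(s['ee_pos'],s['ee_rot'],s['ft_force'],s['time'])
d=np.load('w1.npz');print(np.linalg.inv(d['world_to_cam']).round(3))"
```

```text
[ 0.44796724 -0.31384662  0.15130617] [-2.44880016e+00 -1.96621703e+00  5.18447498e-04] [0.53770869 0.18651331 0.631206  ] 2.5
[[ 0.977 -0.203 -0.071  0.467]
 [-0.215 -0.923 -0.319 -0.231]
 [-0.001  0.327 -0.945  0.294]
 [ 0.     0.     0.     1.   ]]
```

View pics/w1.png

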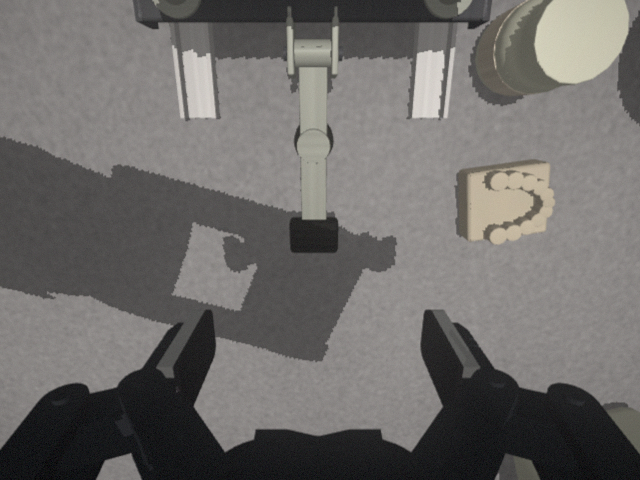

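The wrist picture shows the tread at (314,235). The arm runs straight up the image to the hinge at (313,52), so the tool is aligned with the track.

```bash
python3 -c "
from h import *
np.set_printoptions(precision=4,suppress=True)
for p in [(314,225),(314,235),(296,230),(332,230),(314,190),(313,110),(313,80)]: print(p,pt('w1',*p))
a=pt('w1',314,226,.0415);h=pt('w1',313,52,.052);v=h-a;print(a,h,v,np.arctan2(v[0],v[1]))"
```

```text
(314, 225) [ 0.4477 -0.3071  0.0415]
(314, 235) [ 0.446  -0.3146  0.0414]
(296, 230) [ 0.4341 -0.308   0.0415]
(332, 230) [ 0.4597 -0.3135  0.0417]
(314, 190) [ 0.4531 -0.2827  0.0382]
(313, 110) [ 0.4642 -0.2301  0.0448]
(313, 80) [ 0.4681 -0.2129  0.0467]
[ 0.4475 -0.3078  0.0415] [ 0.4715 -0.1982  0.052 ] [0.0239 0.1096 0.0105] 0.21520953736661794
```

Emit:
play_rows:
  linear:
    - [0,-0.1,4]
    - [0,-0.1,8]
    - [0,-0.1,11]
    - [0,-0.1,13]
    - [0,-0.1,13.3]
    - [0,-0.1,13.3]
    - [0,-0.1,13.3]
    - [0,-0.1,13.3]
    - [0,-0.1,13.3]
    - [0,-0.1,13.3]
    - [0,-0.1,13.3]
    - [0,-0.1,13.3]
  roll: [0,0,0,0,0,0,0,0,0,0,0,0]
  fingers: [100,100,100,100,100,30,30,30,30,30,30,30]
  grip_force: 40

```text
time: 3.75
ee_pos: [0.445, -0.3129, 0.0191]
ee_rot: [-2.446, -1.965, 0.003]
ft_force: [-10.5, 1.9, 11.6]
finger_gap: 0.0351
grip_force: 44.4
```

Emit:
play_rows:
  linear:
    - [0,0,0]
    - [0,0,-0.5]
    - [0,0,-1.1]
    - [0,0,-1.7]
    - [0,0,-2.3]
    - [0.1,0,-2.9]
    - [0.2,0,-3.5]
    - [0.3,0,-4.1]
    - [0.5,0,-4.7]
    - [0.7,0,-5.3]
    - [0.9,0,-5.9]
    - [0.9,0,-5.9]
  roll: [0,0,0,0,0,0,0,0,0,0,0,0]
  fingers: [30,30,30,30,30,30,30,30,30,30,30,30]

```text
time: 4.95
ee_pos: [0.4471, -0.3033, 0.0771]
ee_rot: [-2.446, -1.964, 0.002]
ft_force: [-7.5, 4.7, -1.4]
finger_gap: 0.0352
grip_force: 42.7
```

Emit:
play_rows:
  linear:
    - [0.2,0,-0.4]
    - [0.4,0,-0.8]
    - [0.6,0,-1.2]
    - [0.8,0,-1.6]
    - [0.8,0,-1.7]
    - [0.8,0,-1.7]
    - [0.8,0,-1.7]
  roll: [0,0,0,0,0,0,0]
  fingers: [30,30,30,30,30,30,30]

```text
time: 5.65
ee_pos: [0.4488, -0.2955, 0.0935]
ee_rot: [-2.446, -1.964, 0.002]
ft_force: [-5.2, 3.8, -9.7]
finger_gap: 0.035
grip_force: 41.9
```

```bash
python3 -c "
from h import *
from workcell import manip
d=manip.snapshot('side');cv2.imwrite('pics/s2.png',cv2.resize(d['color'][80:240,180:380,::-1],(800,640))[:600]);np.savez('s2.npz',**d)"
```

```text
(no output)
```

View pics/s2.png

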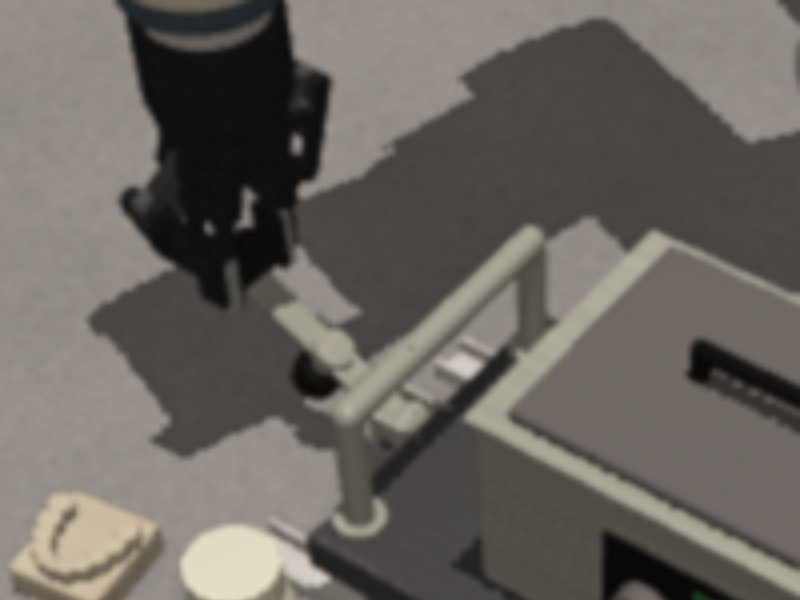

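Emit:
play_rows:
  linear:
    - [0.1,0,-0.2]
    - [0.1,0,-0.3]
    - [0.1,0,-0.3]
    - [0.1,0,-0.3]
    - [0.1,0,-0.3]
    - [0.1,0,-0.3]
    - [0.1,0,-0.3]
    - [0.1,0,-4]
    - [0.1,0,-8]
    - [0.1,0,-10]
    - [0.1,0,-10]
  roll: [0,0,0,0,0,0,0,0,0,0,0]
  fingers: [30,30,30,90,90,90,90,90,90,90,90]

```text
time: 6.8
ee_pos: [0.453, -0.2975, 0.1977]
ee_rot: [2.445, 1.963, 0.003]
ft_force: [0.1, 0.1, -1.2]
finger_gap: 0.0769
grip_force: 0.0
```

```bash
python3 -c "
from h import *
np.set_printoptions(precision=4,suppress=True)
s=wrist('w2');print(s['ee_pos'],s['ft_force'])"
```

```text
[ 0.453  -0.2975  0.1977] [ 0.1412  0.1421 -1.2226]
```

View pics/w2.png

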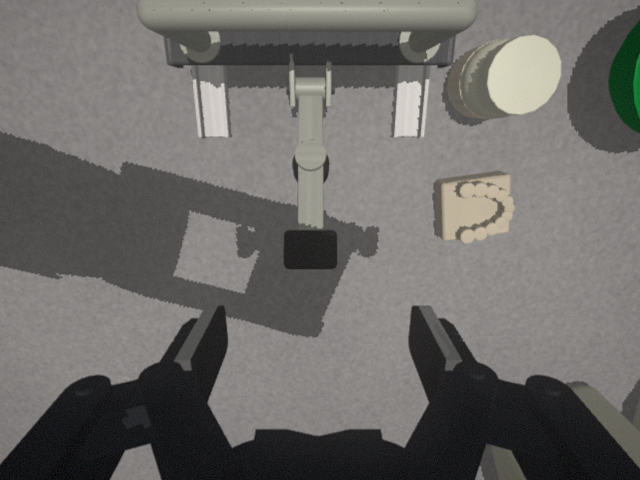

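The pedal stays raised. The tread is now at (310,249) and the push rail at about (307,14).

```bash
python3 -c "
from h import *
np.set_printoptions(precision=4,suppress=True)
for p in [(310,235),(310,245),(310,262),(310,215),(310,180),(310,125),(307,10),(150,14),(460,14),(307,3)]: print(p,pt('w2',*p))
d=np.load('scene.npz')
x=np.array([-.9765+1.953,-.2133]);print(x)
s=np.array([.453,-.2975]);ex=np.array([.2133,.977]);ey=np.array([.977,-.2133])
for q in ((.4847,-.172),(.446,-.3135)): print((np.array(q)-s)@ex,(np.array(q)-s)@ey)"
```

```text
(310, 235) [ 0.4508 -0.2911  0.1086]
(310, 245) [ 0.4495 -0.2968  0.1122]
(310, 262) [ 0.4474 -0.3066  0.1175]
(310, 215) [ 0.4529 -0.281   0.0961]
(310, 180) [ 0.4577 -0.2593  0.084 ]
(310, 125) [ 0.4654 -0.2238  0.0631]
(307, 10) [ 0.4772 -0.1703  0.1432]
(150, 14) [ 0.4045 -0.156   0.1423]
(460, 14) [ 0.5478 -0.1873  0.1425]
(307, 3) [ 0.4779 -0.1673  0.1422]
[ 0.9765 -0.2133]
0.12937511000000002 0.0042017500000000076
-0.017125100000000015 -0.003426200000000003
```

Emit:
play_rows:
  linear:
    - [4,0,0]
    - [8,-0.3,0]
    - [8.5,-0.4,0]
    - [8.5,-0.4,4]
    - [8.5,-0.4,7.5]
    - [8.5,-0.4,7.8]
    - [9,-0.4,7.8]
    - [9.5,-0.4,7.8]
    - [10,-0.4,7.8]
    - [10.4,-0.4,7.8]
    - [10.8,-0.4,7.8]
    - [11.2,-0.4,7.8]
  roll: [0,0,0,0,0,0,0,0,0,0,0,0]
  fingers: [30,30,30,30,30,30,30,30,30,30,30,30]

```text
time: 8.05
ee_pos: [0.4717, -0.1862, 0.1167]
ee_rot: [2.448, 1.967, -0.0]
ft_force: [-0.4, -1.9, 1.9]
finger_gap: 0.0256
grip_force: 0.9
```

Emit:
play_rows:
  linear:
    - [0.4,0,0]
    - [0.8,0,0]
    - [1.3,0,0]
    - [1.8,0,0]
    - [2.3,0,0]
    - [2.9,0,0]
    - [3.5,0,0]
    - [4.1,0,0]
    - [4.7,0,0]
    - [5.3,0,0]
    - [5.9,0,0]
    - [6.5,0,0]
  roll: [0,0,0,0,0,0,0,0,0,0,0,0]
  fingers: [30,30,30,30,30,30,30,30,30,30,30,30]

```text
time: 9.25
ee_pos: [0.4855, -0.122, 0.1161]
ee_rot: [2.45, 1.967, 0.0]
ft_force: [1.3, -3.1, 1.4]
finger_gap: 0.0254
grip_force: 1.6
```

Emit:
play_rows:
  linear:
    - [0.5,0,0]
    - [1,0,0]
    - [1.4,0,0]
    - [1.8,0,0]
    - [2.1,0,0]
    - [2.3,0,0]
    - [2.4,0,0]
  roll: [0,0,0,0,0,0,0]
  fingers: [30,30,30,30,30,30,30]

```text
time: 9.95
ee_pos: [0.4903, -0.0989, 0.116]
ee_rot: [-2.449, -1.967, 0.001]
ft_force: [-0.6, -3.6, 0.7]
finger_gap: 0.0256
grip_force: 1.5
```

```bash
python3 -c "
from h import *
from workcell import manip
d=manip.snapshot('side');cv2.imwrite('pics/s3.png',cv2.resize(d['color'][150:390,270:590,::-1],(800,600)));np.savez('s3.npz',**d)"
```

```text
(no output)
```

View pics/s3.png

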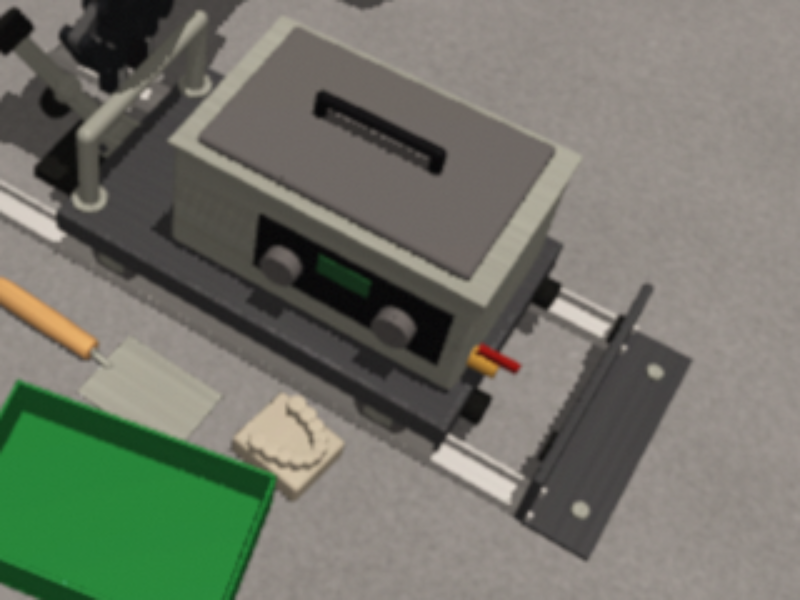

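The trolley bumpers are at about (490,405) and (557,293) in the crop. The stop plate is still a few cm ahead, with corners at (522,515) and (648,288).

```bash
python3 -c "
from h import *
np.set_printoptions(precision=4,suppress=True)
ex=np.array([.2133,.977]);ey=np.array([.977,-.2133])
f=lambda u,v,z=None:(lambda p:print(u,v,z,p,p[:2]@ex,p[:2]@ey))(pt('s3',u,v,z))
for u,v in ((466,312),(464,310),(493,267),(491,265)): f(u,v,.043);f(u,v)
f(530,265,.062);f(479,354,.012);f(517,283);f(489,343);f(522,276);f(489,336)
f(298,220,.135)"
```

```text
466 312 0.043 [0.6213 0.241  0.043 ] 0.36799361454999047 0.5555518415255556
466 312 None [0.5942 0.2436 0.0011] 0.3647172962368885 0.5285582442142935
464 310 0.043 [0.6186 0.2367 0.043 ] 0.36321094445436686 0.5538605354802697
464 310 None [0.6277 0.2359 0.0571] 0.36439603029831846 0.5629889157393085
493 267 0.043 [0.5045 0.2655 0.043 ] 0.3670373371977854 0.4362156995410306
493 267 None [0.4806 0.2683 0.0126] 0.3646250163924668 0.4122971833004759
491 265 0.043 [0.5013 0.261  0.043 ] 0.361952424868764 0.4340901643046592
491 265 None [0.5126 0.2598 0.0573] 0.3631706172880014 0.4453468705312187
530 265 0.062 [0.4881 0.327  0.062 ] 0.42362556897772274 0.4070705060840061
479 354 0.012 [0.6761 0.2843 0.012 ] 0.42192582287978636 0.5998792145190838
517 283 None [0.5379 0.3118 0.062 ] 0.4193614825436605 0.45897468285930576
489 343 None [0.6429 0.2971 0.0035] 0.427439199541629 0.5647835272492266
522 276 None [0.5191 0.3175 0.0624] 0.42091637664470194 0.439464318001598
489 336 None [0.6649 0.2871 0.0627] 0.4223515779749255 0.5883781314281455
298 220 0.135 [ 0.6101 -0.092   0.135 ] 0.04027747177976777 0.6157001223636919
```

Emit:
play_rows:
  linear:
    - [0.3,0,0]
    - [0.7,0,0]
    - [1.2,0,0]
    - [1.7,0,0]
    - [2.2,0,0]
    - [2.7,0,0]
    - [3.2,0,0]
    - [3.6,0,0]
    - [4,0,0]
    - [4.3,0,0]
    - [4.5,0,0]
    - [4.6,0,0]
  roll: [0,0,0,0,0,0,0,0,0,0,0,0]
  fingers: [30,30,30,30,30,30,30,30,30,30,30,30]

```text
time: 11.2
ee_pos: [0.5005, -0.054, 0.1161]
ee_rot: [-2.45, -1.967, 0.0]
ft_force: [-1.0, -2.7, -1.3]
finger_gap: 0.0255
grip_force: 1.5
```

Emit:
play_rows:
  linear:
    - [0.2,0,0]
    - [0.4,0,0]
    - [0.6,0,0]
    - [0.7,0,0]
  roll: [0,0,0,0]
  fingers: [30,30,30,30]

```text
time: 11.6
ee_pos: [0.5007, -0.0527, 0.1162]
ee_rot: [2.442, 1.968, -0.012]
ft_force: [-8.4, -46.1, 3.1]
finger_gap: 0.0254
grip_force: 22.9
```

Emit:
play_rows:
  linear:
    - [-0.5,0,0]
    - [-1,0,0]
    - [-2,0,0]
    - [-3,0,0]
    - [-3,0,-4]
    - [-3,0,-8]
    - [-7,0,-8]
    - [-11,0,-8]
    - [-12.8,0.2,-8]
    - [-12.8,0.2,-8]
    - [-12.8,0.2,-8]
  roll: [0,0,0,0,0,0,0,0,0,0,0]
  fingers: [30,30,30,30,30,0,0,0,0,0,0]

```text
time: 12.7
ee_pos: [0.4761, -0.1729, 0.196]
ee_rot: [-2.451, -1.965, -0.0]
ft_force: [-0.1, -0.1, -0.5]
finger_gap: 0.0001
grip_force: 0.0
```

```bash
python3 -c "
from h import *
np.set_printoptions(precision=4,suppress=True)
s=wrist('w3');print(s['ee_pos'],s['ft_force'])"
```

```text
[ 0.4761 -0.1729  0.196 ] [-0.1084 -0.0829 -0.4812]
```

View pics/w3.png

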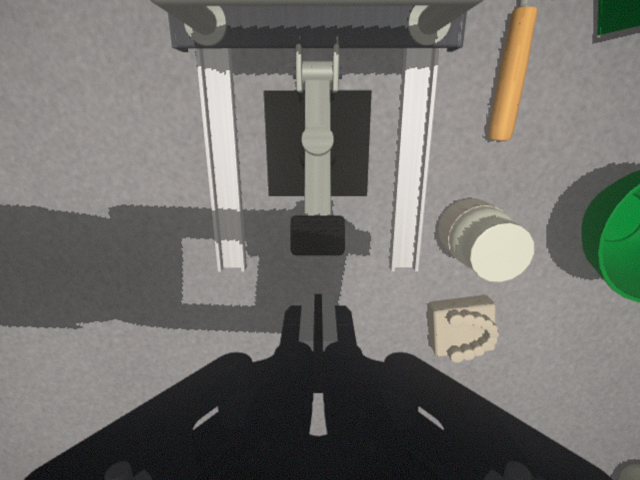

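The pedal is still up, with the tread at (318,235). The foot hangs over the black pad, which spans about (265..371, 90..196).

```bash
python3 -c "
from h import *
np.set_printoptions(precision=4,suppress=True)
ex=np.array([.2133,.977]);ey=np.array([.977,-.2133]);s0=np.array([.4761,-.1729])
for p in [(318,222),(318,235),(318,250),(318,190),(318,110),(318,70),(280,180),(360,185),(280,220)]:
  q=pt('w3',*p);print(p,q,(q[:2]-s0)@ex,(q[:2]-s0)@ey)"
```

```text
(318, 222) [ 0.4808 -0.1573  0.1107] 0.01623337742297748 0.001302530326943605
(318, 235) [ 0.4791 -0.1651  0.1136] 0.008273641651208105 0.0012800808374699621
(318, 250) [ 0.4772 -0.1736  0.1181] -0.0004913271300876125 0.0012542563354015854
(318, 190) [ 0.4846 -0.1404  0.0924] 0.033586816818808735 0.0013624074753543344
(318, 110) [ 0.4958 -0.0899  0.0636] 0.08533704333421398 0.0015173852962267823
(318, 70) [ 0.5016 -0.0635  0.0533] 0.1123648053208041 0.0015938485735950206
(280, 180) [ 0.4498 -0.1403  0.0131] 0.02627447440768744 -0.03263838278629637
(360, 185) [ 0.5191 -0.1603  0.0126] 0.021457932933183203 0.03927831017002782
(280, 220) [ 0.4382 -0.18   -0.0005] -0.01505937308769233 -0.03547475345649145
```

Emit:
play_rows:
  linear:
    - [0,0.1,4]
    - [0,0.1,7]
    - [0,0.1,7.6]
    - [0,0.1,8.1]
    - [0,0.1,8.6]
    - [0,0.1,9.1]
    - [0,0.1,9.6]
    - [0,0.1,10.1]
    - [0,0.1,10.6]
    - [0,0.1,11]
    - [0,0.1,11]
    - [0,0.1,11]
  roll: [0,0,0,0,0,0,0,0,0,0,0,0]
  fingers: [0,0,0,0,0,0,0,0,0,0,0,0]

```text
time: 13.95
ee_pos: [0.4785, -0.1727, 0.0872]
ee_rot: [2.448, 1.967, 0.002]
ft_force: [1.5, -0.9, 2.9]
finger_gap: 0.0003
grip_force: 1.6
```

Emit:
play_rows:
  linear:
    - [0,0,0.2]
    - [0,0,0.4]
    - [0,0,0.6]
    - [0,0,0.8]
    - [0,0,0.9]
    - [0,0,1]
    - [0,0,1]
  roll: [0,0,0,0,0,0,0]
  fingers: [0,0,0,0,0,0,0]

```text
time: 14.65
ee_pos: [0.478, -0.1732, 0.0769]
ee_rot: [2.448, 1.967, 0.001]
ft_force: [0.5, -2.3, 4.2]
finger_gap: -0.0002
grip_force: 2.0
```

Emit:
play_rows:
  linear:
    - [0,0,0.1]
    - [0,0,0.2]
    - [0,0,0.3]
    - [0,0,0.4]
    - [0,0,0.4]
  roll: [0,0,0,0,0]
  fingers: [0,0,0,0,0]

```text
time: 15.15
ee_pos: [0.478, -0.1732, 0.0729]
ee_rot: [2.448, 1.967, 0.001]
ft_force: [0.3, -1.7, 4.7]
finger_gap: 0.0
grip_force: 2.1
```

Emit:
play_rows:
  linear:
    - [0,0,0.1]
    - [0,0,0.2]
    - [0,0,0.2]
  roll: [0,0,0]
  fingers: [0,0,0]

```text
time: 15.45
ee_pos: [0.478, -0.1733, 0.0709]
ee_rot: [2.448, 1.967, 0.001]
ft_force: [0.4, -2.8, 4.4]
finger_gap: -0.0003
grip_force: 2.1
```

Emit:
play_rows:
  linear:
    - [0,0,0.1]
    - [0,0,0.2]
    - [0,0,0.2]
  roll: [0,0,0]
  fingers: [0,0,0]

```text
time: 15.75
ee_pos: [0.478, -0.1734, 0.069]
ee_rot: [2.448, 1.967, 0.0]
ft_force: [-1.4, -3.7, 6.4]
finger_gap: 0.0
grip_force: 2.9
```

Emit:
play_rows:
  linear:
    - [0,0,0.1]
    - [0,0,0.2]
    - [0,0,0.2]
  roll: [0,0,0]
  fingers: [0,0,0]

```text
time: 16.05
ee_pos: [0.478, -0.1737, 0.0674]
ee_rot: [2.447, 1.967, 0.0]
ft_force: [-2.3, -4.3, 11.8]
finger_gap: 0.0004
grip_force: 5.5
```

Emit:
play_rows:
  linear:
    - [0,0,0.05]
    - [0,0,0.1]
    - [0,0,0.1]
  roll: [0,0,0]
  fingers: [0,0,0]

```text
time: 16.35
ee_pos: [0.478, -0.1738, 0.0667]
ee_rot: [2.447, 1.966, -0.0]
ft_force: [-4.7, -6.8, 15.5]
finger_gap: 0.0002
grip_force: 7.1
```

Emit:
play_rows:
  linear:
    - [0,0,0]
    - [0,0,-0.2]
    - [0,0,-0.5]
    - [0,0,-2]
    - [0,0,-5]
    - [0,0,-9]
    - [0,0,-13]
    - [0,0,-13]
    - [0,0,-13]
  roll: [0,0,0,0,0,0,0,0,0]
  fingers: [0,0,0,0,0,0,0,0,0]

```text
time: 17.25
ee_pos: [0.4775, -0.1728, 0.1958]
ee_rot: [2.448, 1.966, 0.002]
ft_force: [-0.7, -0.2, -0.6]
finger_gap: -0.0
grip_force: 0.0
```

```bash
python3 -c "
from h import *
from workcell import manip
np.set_printoptions(precision=4,suppress=True)
s=wrist('w4');print(s['ee_pos'],s['ft_force'])
ex=np.array([.2133,.977]);ey=np.array([.977,-.2133]);s0=np.array([.4761,-.1729])
for p in [(318,222),(318,235),(318,245),(318,190),(318,110),(318,70)]:
  q=pt('w4',*p);print(p,q,(q[:2]-s0)@ex,(q[:2]-s0)@ey)
d=manip.snapshot('side');b=d['color'][150:390,270:590,::-1];cv2.imwrite('pics/s4.png',np.hstack([cv2.resize(b,(400,300)),cv2.resize(cv2.imread('pics/w4.png'),(400,300))]))"
```

```text
[ 0.4775 -0.1728  0.1958] [-0.7013 -0.2101 -0.5549]
(318, 222) [ 0.4795 -0.1709  0.0645] 0.0027093990060227456 0.0029064466216957878
(318, 235) [ 0.4774 -0.1804  0.0675] -0.007021189535522426 0.0028899300036435427
(318, 245) [ 0.4758 -0.1879  0.0694] -0.014681353713953467 0.0028782000040721307
(318, 190) [ 0.4847 -0.1474  0.0577] 0.026707266804171213 0.002945361072588708
(318, 110) [ 0.4973 -0.0899  0.0515] 0.08565894450015672 0.003013034004673721
(318, 70) [ 0.5031 -0.0635  0.0533] 0.11264764813303835 0.003032117084609924
```

View pics/s4.png

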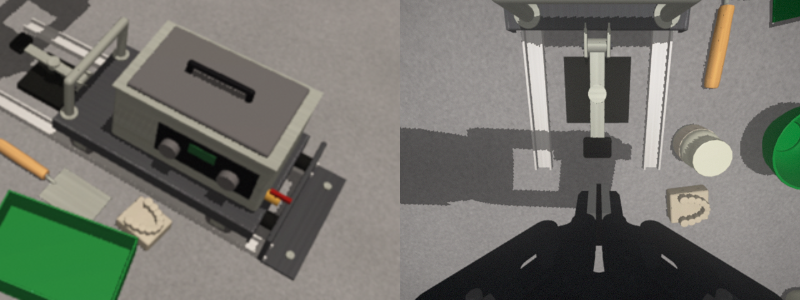

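```bash
python3 -c "
from workcell import manip
print(manip.finish_job())"
```

```text
the job is handed in; nothing more can be done
None
```

I freed the trolley, rolled it against the end stop, set the stop on the parking pad with about 15.5 N on the pedal, and handed the job in; no verdict came back, and the load the foot kept after release was not measured.

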